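Shim the slack lamp clamp and hold it snug

TASK

The desk lamp's clamp is slack on its upright board. Lift the orange-handled taper shim out of the pale wooden stamp block and slide its steel blade, upright and with its whole width between the plates, down into the gap between the board's steel plate and the clamp's jaw plate until it drags snugly on both plates; do not ram it or push it in up to its shoulder. Finish while still gripping the shim and holding it at that depth (do not let go), so that the clamp screw can be tightened, and leave everything else on the cart where it stands.

Things in the scene. Friction and masses are not known exactly. Their poses are not given: they have to be found in the camera images.
- shim: Taper shim, 121 mm tall, 70 g, tip down in the stamp block. Origin: centre of the blade's tip edge; z up to the handle, y along its width, x across its thickness. Steel blade 30 mm wide, z 0 to 75, tapering evenly on both faces from 2.5 mm thick at the tip to 11 mm at z 75. Faces alike: either way round will do. Then the orange shoulder and handle: see shim_grip.
- shim_grip (a point): Centre of the shim's orange handle, 101 mm above the blade's tip; axes as the shim. Handle 12 (x) by 28 (y) by 40 mm tall, shim z 81 to 121. Under it an orange shoulder 24 (x) by 42 (y) by 6 mm, shim z 75 to 81.
- stamp_block: Pale wooden block, fixed, 70 (x) by 90 (y) by 85 mm tall, origin at the centre of its underside. A slot 16 by 35 mm and 80 mm deep in its top holds the shim's blade loosely; the shim hangs by its shoulder on the top and lifts straight out.
- mouth (a point): Mouth of the gap, 110 mm above the cart top, level with the tops of both plates' lips (rounded, 4 mm radius). Fixed to the board, 3 mm from its steel plate's face. x points from the board's plate to the jaw plate, square to both; y along the plates, z up. Plates upright, centred on y = 0, the board's 80 mm wide. Nothing near stands above the lips but the lamp's stem, 140 to 170 mm off at -y.
- jaw_lip (a point): Point on the face of the jaw plate's lip at y = 0, 110 mm above the cart top, across the gap from the board's plate; axes as the mouth. The gap between the two plates is 4.5 to 7.5 mm, different each time.
- jaw_plate: The clamp's steel jaw plate, 60 mm wide, lip on top, backed by a stiff spring: it gives along +x of the mouth by 1 mm per 5 N, at most 6 mm. Origin 110 mm below the lips. Snug means that it presses on the blade with about 3 to 14 N, which is felt as a drag against pushing down of about 5 to 15 N.
- hole_punch: Blue plastic hole punch, 90 by 120 by 65 mm, loose bystander, origin under its centre.
- pencil_cup: Stainless pencil cup with pencils, 80 mm across, 170 mm tall over the pencils, loose bystander, origin under its centre.
- tape_dispenser: Black tape dispenser, 55 by 150 by 86 mm, loose bystander, origin under its centre.
- ink_pad: Grey and red ink pad tin, 70 by 110 by 19 mm, loose bystander, origin under its centre.
- stapler: Red and black stapler, 150 by 36 by 55 mm, loose bystander, origin under its centre.
- mug: White mug, 80 mm across, 90 mm tall, loose bystander, origin under its centre.
- board: White upright board, 150 mm wide, 106 mm tall, with a steel plate on its +x face; origin on the cart top below that face, axes as the mouth. Board, clamp and lamp together float in the slotted foot: they give up to 6 mm either way along x at 0.4 N per mm, so the plates centre themselves on the blade.
There are look-alikes about, which are no part of the job. Of the things shaped like the shim, the bare steel one is meant.

How it is judged:
On the way, in this order (a step that is already met when the one before it is completed fails the run):
1. the shim is lifted clear of the stamp block, in the gripper (height (world z) of shim above 0.09 m and contact force between shim and the fingers above 1 N and contact force between shim and stamp_block below 0.1 N), for 0.2 s.
2. the blade's tip is between the plates (z of shim in the frame of mouth below -0.01 m and x of shim in the frame of mouth between -0.005 and 0.008 m and y of shim in the frame of mouth between -0.015 and 0.015 m), for 0.1 s.
At the end, for the whole second after the job is handed in: Shim at rest in the gripper, upright and square to the plates (0.15 rad), whole width between them (within 15 mm of the middle), tip 15 to 72 mm below the lips (shoulder not resting on them), jaw plate pressing on the blade with 3 to 14 N (contact force between shim and jaw_plate between 3 and 14 N and contact force between shim and the fingers above 2 N and z of shim in the frame of mouth between -0.072 and -0.015 m and x of shim in the frame of mouth between -0.005 and 0.008 m and y of shim in the frame of mouth between -0.015 and 0.015 m and angle between shim's own z axis and vertical below 0.15 rad and angle between the x axis of shim and the x axis of mouth, either way round below 0.15 rad and linear speed of shim below 0.01 m/s); the arm keeps its last pose, push and grip.
It fails at once if the shim is rammed against the jaw plate (over 40 N) (contact force between shim and jaw_plate above 40 N).
It fails at once if a bystander is moved by more than 30 mm (distance of any of hole_punch, pencil_cup, tape_dispenser, ink_pad, stapler, mug from where it was at the start of the episode above 0.03 m).
It also fails if it takes over 42 s, if anything falls off the work surface, if the arm or the gripper's body presses on something with over 40 N, if the wrist force passes 120 N, or if a joint passes its speed limit or range.

ROBOT

A 6-joint arm with a two-finger parallel gripper is mounted at the origin on the work surface. World frame = base frame: x ahead of the robot, y to its left, z up, the work surface at z = 0. Lengths are in m, angles in rad, forces in N, time in s.
With the tool pointing down it reaches from about 0.25 to 0.725 m from the base axis. Payload 4 kg.
Tool frame: the origin (TCP) lies midway between the tips of the shut fingers; the grasp point (between the pads) lies 19 mm behind it; z points along the fingers, y is the direction in which the jaws open and shut (so a half turn about z gives the same grasp; the last joint's range is limited). The gripper opens to 85 mm and grips with 20 to 120 N. Pads are 22 mm wide; open, the fingers measure 114 mm over their backs; the gripper's body (76 mm by 85 mm) begins 54 mm behind the grasp point. The pads swing forward as they close: fully open they stand 13 mm farther back than shut.
Start: joints at [1.282, 0.241, 0.005, 1.335, 0, 1.571], TCP at [0.142, 0.479, 0.231] pointing down, gripper open.
Joint ranges: [-2.72, 2.72], [-1.05, 1.87], [-1.09, 1.28], [-1.99, 2.15], [-1.42, 1.44], [-3.14, 3.14]. Speed limits (rad/s): [2.79, 2.79, 3.14, 3.14, 3.14, 3.14].

INTERFACE

Orientations are given as a unit quaternion [x, y, z, w].
In Python, from workcell import get_obs, camera, camera_model, job_done, masks_of gives the robot as it stands.
- The arm moves only by the tool jog_arm, never from a script. Its argument "deltas" is a list that holds one entry, the list of rows, each a list of 7 numbers: the shift along the tool's x, y, z in mm, then the turn, a rotation vector about the tool's x, y, z in degrees, then the finger opening in mm, from 0 to 85.4. A call has 1 to 5 rows; each row shifts and turns the pose as measured when the row begins, along the tool's axes as they then stand; what a row does not reach is not made up. A row lasts 1/10 s, in which the tool goes at most 50 mm and 8.59 degrees, less where a joint would pass 70% of its speed; a pose out of reach is approached as far as the arm can. A call with a gripper value outside its range is refused whole. The fingers move at their own pace and stop on an object; the grip force is fixed at half the most. Time passes only in rows, so rows that do not move let the fingers close. It gives the time, the measured TCP pose, the force and the opening at its end, in the units of the state.
- get_obs(): the state, without advancing time (a new reading comes with each control period).
- camera(name): name is "scene" or "top"; returns the picture (384x512x3 uint8, red, green, blue); there is no depth.
- camera_model(name): a dict with "fovy" (degrees; the focal length in pixels is half the picture's height over the tangent of half this angle, whatever the lens; pixels are square), "cx", "cy" (the principal point, pixels), "k1" (the pictures are not rectified: a ray, as slopes to the right and down, at radius r is drawn at 1 + k1 r^2 times it, then the intrinsics apply), "pose" (4x4, takes a point from camera to world coordinates). Camera axes: x right, y down, z forward; pixel columns grow to the right and rows downward; lengths in m; the calibration is good to about 2 mm. A picture is of the moment at which its call begins. camera_model takes no time and is no camera call.
- job_done(): hands the job in, once; it reports no verdict.
Trained networks look in the newest picture that a camera, given by its name, has taken for a name from the list of things; names that differ only in an ending like _2 or _b are one class to them, and where a whole thing is asked for, a point or a joint stands for the part that bears it (a point fixed in the world has none). Each returns a list of dicts, best first, with "conf" (0 to 1); they miss things now and then, are a little off and sometimes report something else, mostly with a low value. They report only what shows in the picture. A call takes as long as a camera call. They do not tell look-alikes from the thing itself.
- masks_of(target, camera): "pixels" (384x512 bool, what is visible of it) and "at" ([column, row] in pixels, amid what is visible of it).
The state is a dict: "clock": time; "joint_pos": joint angles; "joint_vel": joint speeds; "tau": joint torques, N m; "eef_pos": TCP position; "tool_rot": TCP orientation; "ft_force": force on the tool from outside, world axes, zero at the start; "ft_torque": the same for the moment, N m; "grip_width": finger opening in m.
Only numpy, scipy, OpenCV 4.12 (cv2) and the standard library are available. Lean on these libraries where they do the work, as an engineer would, in place of code of your own. Each camera call takes 0.05 s, during which the arm holds its last target. There are 200 camera calls.

## Working session

There is one attempt and no reset: what is moved stays moved. The work goes in short steps, Python scripts to look and compute and a tool call to move; the robot and the scene stay as the last step left them, time stands still between calls to the robot, and variables do not carry over. Pictures are saved under pics/ and viewed, about 8 in all and at most 12, crops included, and the job is handed in when it is done.

Besides the shell and the picture viewer there is one more tool, called after "Emit:" in YAML: its name, and indented under it one key for each argument. jog_arm: Moves the arm, as the interface text tells. Its arguments: {"type":"object","properties":{"deltas":{"type":"array"}},"required":["deltas"]}

```bash
mkdir -p pics
cat > h.py <<'E'
import numpy as np,cv2
from workcell import *
def K(n):
    m=camera_model(n);f=192/np.tan(np.radians(m['fovy'])/2);return m,f
def ray(n,uv):
    m,f=K(n);d=np.array([(uv[0]-m['cx'])/f,(uv[1]-m['cy'])/f]);s=d.copy()
    for _ in range(20): s=d/(1+m['k1']*(s@s))
    P=np.array(m['pose']);return P[:3,3],P[:3,:3]@np.r_[s,1]
def atz(n,uv,z):
    o,d=ray(n,uv);return o+d*(z-o[2])/d[2]
def proj(n,p):
    m,f=K(n);P=np.array(m['pose']);q=P[:3,:3].T@(np.array(p)-P[:3,3]);s=q[:2]/q[2]
    return s*(1+m['k1']*(s@s))*f+[m['cx'],m['cy']]
def tri(a,b):
    (o,d),(p,e)=ray('scene',a),ray('top',b)
    t=np.linalg.lstsq(np.c_[d,-e],p-o,rcond=None)[0];x,y=o+d*t[0],p+e*t[1]
    return (x+y)/2,np.linalg.norm(x-y)
E
python3 - <<'E'
from h import *
for n in('scene','top'):
    im=camera(n);cv2.imwrite(f'pics/{n}0.png',im[:,:,::-1]);m=camera_model(n);print(n,m['fovy'],m['k1'],np.round(m['pose'],3).tolist())
    for t in('shim','stamp_block','jaw_plate','board','hole_punch','pencil_cup','tape_dispenser','ink_pad','stapler','mug'):
        print(t,[(round(float(r['conf']),2),np.round(r['at']).tolist(),int(r['pixels'].sum())) for r in masks_of(t,n)])
print(get_obs())
a=cv2.imread('pics/scene0.png');b=cv2.imread('pics/top0.png')
E
```

```text
scene 54.414841497401156 -0.01244273785241417 [[-0.837, 0.413, -0.358, 0.911], [0.546, 0.656, -0.521, 0.53], [0.019, -0.632, -0.775, 0.898], [0.0, 0.0, 0.0, 1.0]]
shim [(0.62, [253.0, 228.0], 242), (0.54, [298.0, 204.0], 230)]
stamp_block [(0.96, [292.0, 223.0], 1136), (0.55, [240.0, 105.0], 709)]
jaw_plate [(0.66, [224.0, 156.0], 130), (0.56, [299.0, 340.0], 1570)]
board [(0.76, [182.0, 70.0], 2747)]
hole_punch [(0.82, [380.0, 326.0], 2456), (0.58, [293.0, 222.0], 1174)]
pencil_cup [(0.72, [300.0, 342.0], 1506)]
tape_dispenser [(0.67, [213.0, 276.0], 1314)]
ink_pad [(0.84, [158.0, 216.0], 844)]
stapler [(0.76, [420.0, 284.0], 1182)]
mug [(0.76, [241.0, 104.0], 612)]
top 45.37100527179292 -0.036504657496706804 [[0.021, -0.993, 0.12, 0.363], [-1.0, -0.02, 0.008, -0.016], [-0.005, -0.12, -0.993, 1.688], [0.0, 0.0, 0.0, 1.0]]
shim [(0.5, [226.0, 214.0], 79)]
stamp_block [(0.76, [228.0, 215.0], 473)]
jaw_plate [(0.51, [309.0, 194.0], 64)]
board [(0.92, [437.0, 177.0], 2874)]
hole_punch [(0.55, [136.0, 211.0], 855), (0.42, [149.0, 156.0], 560)]
pencil_cup [(0.86, [148.0, 158.0], 544), (0.4, [228.0, 216.0], 515)]
tape_dispenser [(0.61, [226.0, 137.0], 590)]
ink_pad [(0.8, [293.0, 135.0], 562)]
stapler [(0.6, [138.0, 256.0], 434)]
mug [(0.6, [369.0, 256.0], 538)]
{'clock': 1.1, 'joint_pos': array([1.28199969e+00, 2.40574030e-01, 5.01529279e-03, 1.33524582e+00,
       1.22436118e-05, 1.57080205e+00]), 'joint_vel': array([ 0.00112133, -0.00021708, -0.00027921,  0.0008136 , -0.00107919,
       -0.00030456]), 'tau': array([ 8.60905602e-04, -3.72223878e+01,  2.52694684e+01,  1.44937556e-03,
        4.79660957e-05,  1.09239657e-07]), 'eef_pos': array([0.14239265, 0.4792838 , 0.2313253 ]), 'tool_rot': array([ 1.43899870e-01,  9.89592253e-01, -3.19318337e-06, -6.65049767e-06]), 'ft_force': array([-0.59277652, -0.21078236, -0.10049858]), 'ft_torque': array([-0.01592728, -0.02661271, -0.02195445]), 'grip_width': 0.08554971488295046}
```

View pics/scene0.png

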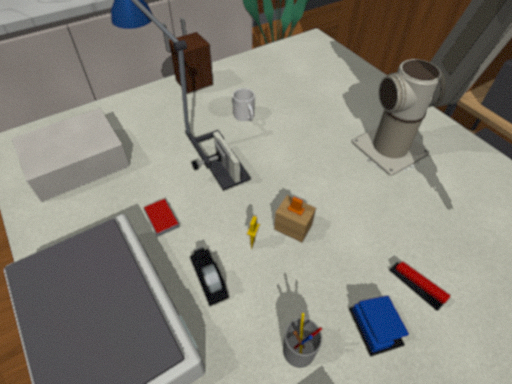

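View pics/top0.png

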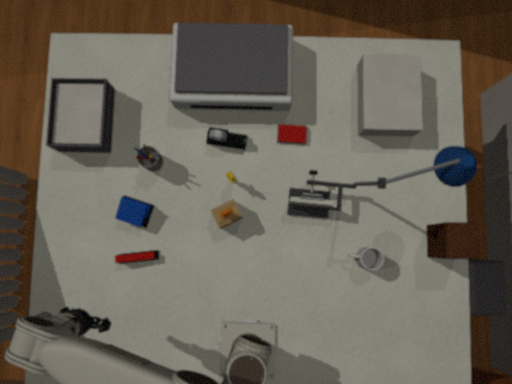

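The scene picture shows the block with an orange handle at (297,205) and a yellow shim-like thing standing at (253,230). The clamp and plates are near (228,158). In the top picture these are at (228,213), (231,176) and (312,203). Candidates are therefore the orange-handled shim in the block and the yellow look-alike, and I'm checking both in one close crop.

Run:
```python
from h import *
a=cv2.imread('pics/scene0.png');b=cv2.imread('pics/top0.png')
c=lambda i,x,y,w,h,s:cv2.resize(i[y:y+h,x:x+w],None,fx=s,fy=s,interpolation=cv2.INTER_CUBIC)
L=np.vstack([c(a,180,120,80,75,5)[:300],c(a,240,180,80,75,5)[:300]])
R=np.vstack([c(b,278,165,66,50,6)[:300],c(b,205,165,66,70,6)[:300]])[:, :396]
h=300
R=np.vstack([c(b,278,165,66,50,6),c(b,205,165,66,70,6)[60:360]])
cv2.imwrite('pics/crop1.png',np.hstack([L,R[:600]]))
```

```text
(no output)
```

View pics/crop1.png

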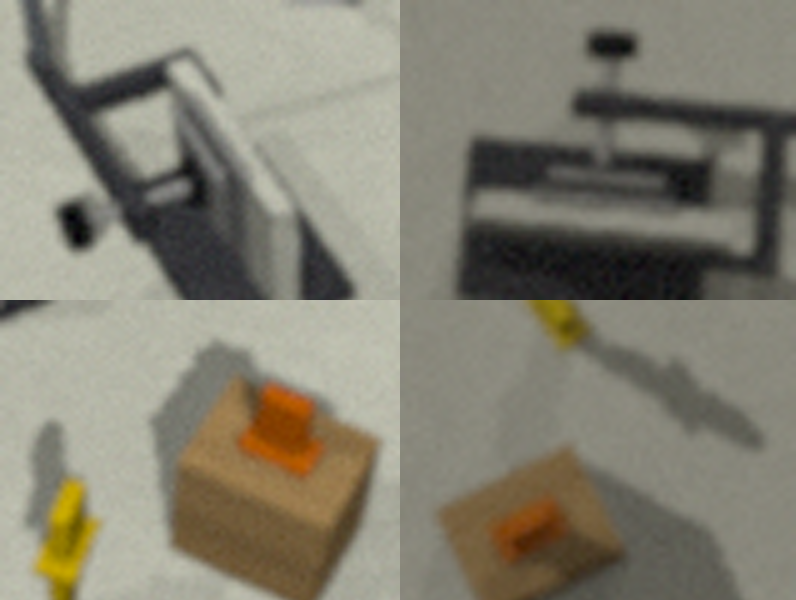

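The block holds the bare-steel, orange-handled shim, which is the target. The yellow one standing free is the look-alike. Next I'm fitting poses with box silhouettes in both views.

```bash
cat > fit.py <<'E'
from h import *
from scipy.optimize import minimize
def box(x0,x1,y0,y1,z0,z1): return np.array([[a,b,c] for a in(x0,x1) for b in(y0,y1) for c in(z0,z1)])/1e3
def pose(pts,p):
    c,s=np.cos(p[2]),np.sin(p[2]);return pts@np.array([[c,s,0],[-s,c,0],[0,0,1]])+[p[0],p[1],p[3] if len(p)>3 else 0]
def render(n,boxes,p,S=4):
    im=np.zeros((384*S,512*S),np.uint8)
    for b in boxes:
        uv=np.array([proj(n,q) for q in pose(b,p)])
        cv2.fillConvexPoly(im,cv2.convexHull(np.round(((uv+.5)*S-.5)*16).astype(np.int32)),255,shift=4)
    return cv2.resize(im,(512,384),interpolation=cv2.INTER_AREA)/255.
def fit(masks,boxes,p0,step):
    p0=np.array(p0,float);step=np.array(step)
    f=lambda q:sum(np.abs(render(n,boxes,p0+q*step)-m).sum() for n,m in masks.items())
    r=minimize(f,np.zeros(len(p0)),method='Nelder-Mead',options=dict(initial_simplex=np.vstack([np.zeros(len(p0)),np.eye(len(p0))]),xatol=.01,fatol=.05,maxiter=250))
    return p0+r.x*step,r.fun,sum(m.sum() for m in masks.values())
def orange(n,im,roi):
    h=cv2.cvtColor(cv2.resize(im,None,fx=1,fy=1),cv2.COLOR_RGB2HSV);m=((h[...,0]<14)&(h[...,1]>185)&(h[...,2]>70)).astype(float)
    k=np.zeros_like(m);x,y,w,g=roi;k[y:y+g,x:x+w]=1;return m*k
SH=[box(-12,12,-21,21,75,81),box(-6,6,-14,14,81,121)]
E
python3 - <<'E'
from fit import *
I={n:cv2.imread(f'pics/{n}0.png')[:,:,::-1].copy() for n in('scene','top')}
m={'scene':orange('scene',I['scene'],(270,185,55,40)),'top':orange('top',I['top'],(210,198,35,30))}
c=np.array([atz('top',(227.5,211),.11)]);print(c,{n:(int(v.sum()),np.argwhere(v).mean(0)[::-1]) for n,v in m.items()}, proj('scene',c[0]))
for yaw in (.4,-1.17):
  for ms in (m,{'scene':m['scene']},{'top':m['top']}):
    print('shim',yaw,fit(ms,SH,[c[0,0],c[0,1],yaw,.010],[.006,.006,.2,.00001]))
# block wood incl orange
B=[box(-35,35,-45,45,0,85),SH[1]+[0,0,.010]]
w={}
for n,roi in(('scene',(262,180,65,70)),('top',(205,195,45,40))):
    h=cv2.cvtColor(I[n],cv2.COLOR_RGB2HSV);k=np.zeros((384,512));x,y,ww,g=roi;k[y:y+g,x:x+ww]=1
    w[n]=k*((h[...,0]<20)&(h[...,1]>95)); print(n,w[n].sum())
for yaw in (.4,-1.17):
    print('block',yaw,fit(w,B,[c[0,0],c[0,1],yaw],[.006,.006,.2]))
E
```

```text
[[0.48757651 0.08127203 0.11      ]] {'scene': (26, array([295.26923077, 204.26923077])), 'top': (23, array([226.17391304, 213.82608696]))} [293.5801339  203.72680812]Traceback (most recent call last):
  File "<stdin>", line 7, in <module>
  File "fit.py", line 15, in fit
    r=minimize(f,np.zeros(len(p0)),method='Nelder-Mead',options=dict(initial_simplex=np.vstack([np.zeros(len(p0)),np.eye(len(p0))]),xatol=.01,fatol=.05,maxiter=250))
    res = _minimize_neldermead(fun, x0, args, callback, bounds=bounds,
                               **options)
    fxr = func(xr)
    fx = function(np.copy(x), *(wrapper_args + args))
  File "fit.py", line 14, in <lambda>
    f=lambda q:sum(np.abs(render(n,boxes,p0+q*step)-m).sum() for n,m in masks.items())
               ~~~^^^^^^^^^^^^^^^^^^^^^^^^^^^^^^^^^^^^^^^^^^^^^^^^^^^^^^^^^^^^^^^^^^^^
  File "fit.py", line 14, in <genexpr>
    f=lambda q:sum(np.abs(render(n,boxes,p0+q*step)-m).sum() for n,m in masks.items())
                          ~~~~~~^^^^^^^^^^^^^^^^^^^
  File "fit.py", line 9, in render
    uv=np.array([proj(n,q) for q in pose(b,p)])
                 ~~~~^^^^^
  File "h.py", line 12, in proj
    m,f=K(n);P=np.array(m['pose']);q=P[:3,:3].T@(np.array(p)-P[:3,3]);s=q[:2]/q[2]
        ~^^^
  File "h.py", line 4, in K
    m=camera_model(n);f=192/np.tan(np.radians(m['fovy'])/2);return m,f
ValueError: time passes only in moves, steps and waits
```

```bash
python3 - <<'E'
s=open('h.py').read()
s=s.replace("def K(n):\n    m=camera_model(n)","_C={}\ndef K(n):\n    m=_C.setdefault(n,None) or camera_model(n);_C[n]=m")
open('h.py','w').write(s)
f=open('fit.py').read().replace("185)&(h[...,2]>70)","165)&(h[...,2]>50)");open('fit.py','w').write(f)
E
cat > m1.py <<'E'
from fit import *
I={n:cv2.imread(f'pics/{n}0.png')[:,:,::-1].copy() for n in('scene','top')}
m={'scene':orange('scene',I['scene'],(270,185,55,40)),'top':orange('top',I['top'],(210,198,35,30))}
c=np.array([atz('top',(227.5,211),.11)]);print({n:(int(v.sum()),np.argwhere(v).mean(0)[::-1]) for n,v in m.items()})
for yaw in (.4,-1.17):
  for ms in (m,{'scene':m['scene']},{'top':m['top']}):
    print('shim',yaw,fit(ms,SH,[c[0,0],c[0,1],yaw,.010],[.006,.006,.2,.00001]))
B=[box(-35,35,-45,45,0,85),SH[1]+[0,0,.010]]
w={}
for n,roi in(('scene',(262,180,65,70)),('top',(205,195,45,40))):
    h=cv2.cvtColor(I[n],cv2.COLOR_RGB2HSV);k=np.zeros((384,512));x,y,ww,g=roi;k[y:y+g,x:x+ww]=1
    w[n]=k*((h[...,0]<20)&(h[...,1]>85)); print(n,w[n].sum())
for yaw in (.4,-1.17):
    print('block',yaw,fit(w,B,[c[0,0],c[0,1],yaw],[.006,.006,.2]))
# clamp: bright plates profile, big crop
a=I['scene'][130:190,195:255,::-1];b=I['top'][180:215,280:345,::-1]
cv2.imwrite('pics/crop2.png',np.vstack([cv2.resize(a,(400,400))[:, :],]) if 0 else np.hstack([cv2.resize(a,(400,400),interpolation=cv2.INTER_CUBIC),cv2.resize(cv2.copyMakeBorder(b,0,30,0,0,cv2.BORDER_CONSTANT),(400,400),interpolation=cv2.INTER_CUBIC)]))
E
timeout 300 python3 m1.py
```

```text
{'scene': (34, array([295.5       , 203.82352941])), 'top': (26, array([226.46153846, 213.96153846]))}
shim 0.4 (array([0.47995834, 0.08477153, 0.64835362, 0.0100029 ]), np.float64(251.71372549019605), np.float64(60.0))
shim 0.4 (array([0.48013544, 0.0840323 , 0.57944348, 0.01000546]), np.float64(189.5686274509804), np.float64(34.0))
shim 0.4 (array([0.47954874, 0.08372312, 0.50449189, 0.01001326]), np.float64(62.192156862745094), np.float64(26.0))
shim -1.17 (array([ 0.48062855,  0.07905126, -0.77501943,  0.00999256]), np.float64(235.08235294117648), np.float64(60.0))
shim -1.17 (array([ 0.47628229,  0.07136218, -0.78022497,  0.00999358]), np.float64(149.7019607843137), np.float64(34.0))
shim -1.17 (array([ 0.48238521,  0.08333638, -2.5734313 ,  0.01000699]), np.float64(61.63529411764705), np.float64(26.0))
scene 1202.0
top 483.0
block 0.4 (array([0.48190086, 0.08546501, 0.54835711]), np.float64(258.56078431372555), np.float64(1685.0))
block -1.17 (array([ 0.48179097,  0.08484992, -1.33938604]), np.float64(532.3450980392156), np.float64(1685.0))
```

Run:
```python
import cv2,numpy as np
for n,r in(('scene',(slice(196,218,2),slice(284,310,3))),('top',(slice(208,222,2),slice(218,238,2)))):
    h=cv2.cvtColor(cv2.GaussianBlur(cv2.imread(f'pics/{n}0.png'),(3,3),0),cv2.COLOR_BGR2HSV)[r]
    print('\n'.join(' '.join('%d/%d/%d'%tuple(p) for p in row) for row in h),'\n')
```

```text
21/34/127 18/100/133 21/57/108 13/86/140 15/58/155 28/22/172 34/20/187 30/21/185 32/20/187
19/72/135 18/127/139 18/121/99 13/203/158 13/195/169 12/103/161 20/35/160 32/20/177 30/19/185
18/109/148 18/127/144 17/134/103 14/243/144 15/252/171 14/229/178 13/127/149 30/23/147 32/20/182
18/123/157 18/125/153 16/147/116 14/247/132 14/253/141 14/253/161 13/172/142 20/54/133 30/23/175
18/127/157 18/125/155 14/185/132 14/253/132 14/255/132 14/253/136 16/168/129 18/112/137 20/58/157
18/124/154 17/142/149 14/233/152 14/251/132 14/253/132 14/255/132 15/167/127 18/127/131 18/122/138
18/126/150 15/165/148 15/248/170 15/253/151 14/251/135 14/253/131 14/218/143 16/142/135 18/128/132
18/123/149 16/140/148 14/205/158 15/245/170 14/252/158 15/253/149 14/231/161 16/141/141 18/126/138
18/125/151 18/123/149 17/135/147 15/176/154 14/223/165 15/254/175 14/205/162 18/127/145 18/124/150
18/127/151 18/126/154 18/122/150 17/129/148 16/152/149 14/210/159 15/159/152 18/124/150 18/126/152
18/125/133 18/127/148 18/123/155 19/124/152 18/126/150 17/136/146 17/131/152 18/127/154 18/126/152 

18/115/118 18/119/116 18/121/116 17/127/116 16/149/120 15/171/124 15/166/120 17/126/115 18/118/119 19/115/118
19/122/115 18/129/115 16/144/117 16/180/126 15/207/132 14/213/129 14/210/114 16/153/108 18/122/117 18/119/120
18/129/119 16/165/122 15/204/126 14/218/131 14/218/124 14/226/105 13/219/98 14/169/101 18/127/108 18/122/115
17/123/118 15/169/121 14/217/122 14/229/106 13/223/88 13/218/82 14/197/88 15/157/86 17/127/86 18/122/98
18/121/116 16/143/112 14/199/114 13/220/95 13/205/81 14/163/78 16/136/79 18/129/77 18/127/76 17/128/78
19/120/115 18/125/110 15/158/108 14/165/94 16/134/84 18/128/82 18/123/79 19/128/74 18/128/72 18/126/69
18/121/116 18/122/109 18/124/103 17/122/98 18/125/100 18/123/102 18/122/92 18/129/73 18/116/64 17/82/65
```

View pics/crop2.png

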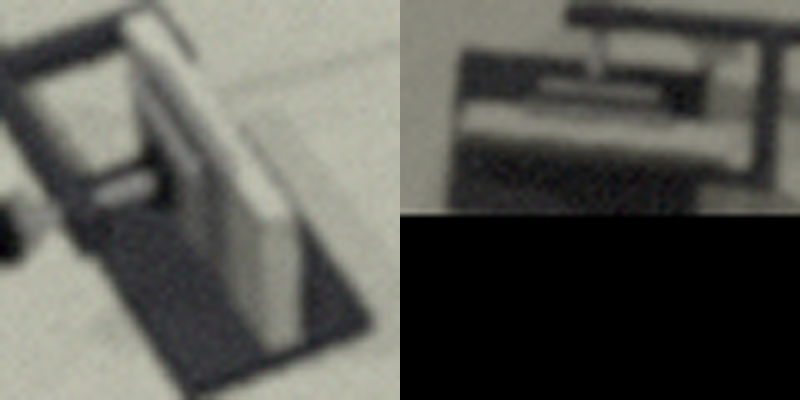

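Crop shows the board top's ends at scene ≈(214,132) and (236,162), the jaw lip bar at top-view ≈(368–387,194–196), and the board's white top strip just below it. Now to refit with better colour and compute the board edges.

```bash
python3 - <<'E'
f=open('fit.py').read().replace("cv2.cvtColor(cv2.resize(im,None,fx=1,fy=1),","cv2.cvtColor(cv2.GaussianBlur(im,(3,3),0),").replace("<14)","<17)").replace("165)","170)");open('fit.py','w').write(f)
E
timeout 400 python3 m1.py
python3 - <<'E'
from h import *
s=lambda x,y:((x+.5)/6.667-.5+195,(y+.5)/6.667-.5+130)
t=lambda x,y:((x+.5)/6.154-.5+280,(y+.5)/6.154-.5+180)
for nm,n,pts,z in(('board top scene L(far,near) R(far,near)','scene',[s(125,20),s(262,222),s(152,6),s(290,210)],.106),
 ('board strip top: upper edge, lower edge','top',[t(465,107),t(680,125),t(465,132),t(720,158)],.106),
 ('jaw lip scene','scene',[s(140,85),s(195,165)],.11),('jaw lip top','top',[t(540,88),t(660,97)],.11),('plate top','top',[t(525,108),t(680,118)],.11)):
    print(nm);P=[atz(n,p,z)[:2] for p in pts];print(np.round(P,4).tolist())
    for i in range(0,len(P),2): d=P[i+1]-P[i];print('  len',np.hypot(*d).round(4),'ang',np.degrees(np.arctan2(d[1],d[0])).round(2))
E
```

```text
{'scene': (194, array([296.1185567 , 206.27835052])), 'top': (80, array([225.875, 212.825]))}
shim 0.4 (array([0.48301938, 0.08706229, 0.54161417, 0.01000778]), np.float64(47.84705882352941), np.float64(274.0))
shim 0.4 (array([0.48182533, 0.08581381, 0.52516556, 0.01000577]), np.float64(33.647058823529406), np.float64(194.0))
shim 0.4 (array([0.4826797 , 0.08808337, 0.52895037, 0.0099911 ]), np.float64(12.525490196078433), np.float64(80.0))
shim -1.17 (array([ 0.4829205 ,  0.08727108, -2.62687336,  0.01004249]), np.float64(48.423529411764704), np.float64(274.0))
shim -1.17 (array([ 0.4830213 ,  0.08708982, -2.53773535,  0.01004163]), np.float64(34.32941176470588), np.float64(194.0))
shim -1.17 (array([ 0.4830455 ,  0.08760502, -2.63428603,  0.01006219]), np.float64(12.776470588235295), np.float64(80.0))
scene 1202.0
top 483.0
block 0.4 (array([0.48190086, 0.08546501, 0.54835711]), np.float64(258.56078431372555), np.float64(1685.0))
block -1.17 (array([ 0.48179097,  0.08484992, -1.33938604]), np.float64(532.3450980392156), np.float64(1685.0))
board top scene L(far,near) R(far,near)
[[0.5309, -0.2831], [0.5435, -0.1358], [0.5153, -0.285], [0.5293, -0.1355]]
  len 0.1479 ang 85.1
  len 0.1502 ang 84.64
board strip top: upper edge, lower edge
[[0.5455, -0.3596], [0.5377, -0.4811], [0.5313, -0.3595], [0.5195, -0.5034]]
  len 0.1217 ang -93.67
  len 0.1444 ang -94.72
jaw lip scene
[[0.5483, -0.2365], [0.5527, -0.1783]]
  len 0.0583 ang 85.72
jaw lip top
[[0.5566, -0.4011], [0.5529, -0.4688]]
  len 0.0678 ang -93.17
plate top
[[0.5451, -0.3926], [0.5412, -0.48]]
  len 0.0875 ang -92.57
```

Run:
```python
from h import *
c={}
for n in('scene','top'):
    c[n]=np.mean([camera(n).astype(float) for _ in range(12)],0);np.save(f'avg_{n}.npy',c[n])
a=c['scene'][132:182,200:245,::-1];b=c['top'][185:215,285:340,::-1]
up=lambda i,s:cv2.convertScaleAbs(cv2.resize(i,None,fx=s,fy=s,interpolation=cv2.INTER_CUBIC),alpha=1.3)
A=up(a,10);B=up(b,10);B=B[:300,:350] if 0 else B
A=A[:500];im=np.zeros((500,450+330,3),np.uint8);im[:,:450]=A;im[:300,450:]=B[:,60:390];cv2.imwrite('pics/crop3.png',im)
t=lambda x,y:((x-400+.5)/6.154-.5+280,(y+.5)/6.154-.5+180)
for nm,n,pts,z in(
 ('board strip top: upper edge, lower edge','top',[t(465,107),t(680,125),t(465,132),t(720,158)],.106),
 ('jaw lip top','top',[t(540,88),t(660,97)],.11),('plate top','top',[t(525,108),t(680,118)],.11)):
    print(nm);P=[atz(n,p,z)[:2] for p in pts];print(np.round(P,4).tolist())
```

```text
board strip top: upper edge, lower edge
[[0.541, -0.1342], [0.5332, -0.2553], [0.5268, -0.1343], [0.515, -0.2778]]
jaw lip top
[[0.5521, -0.1759], [0.5484, -0.2434]]
plate top
[[0.5406, -0.1676], [0.5367, -0.2547]]
```

View pics/crop3.png

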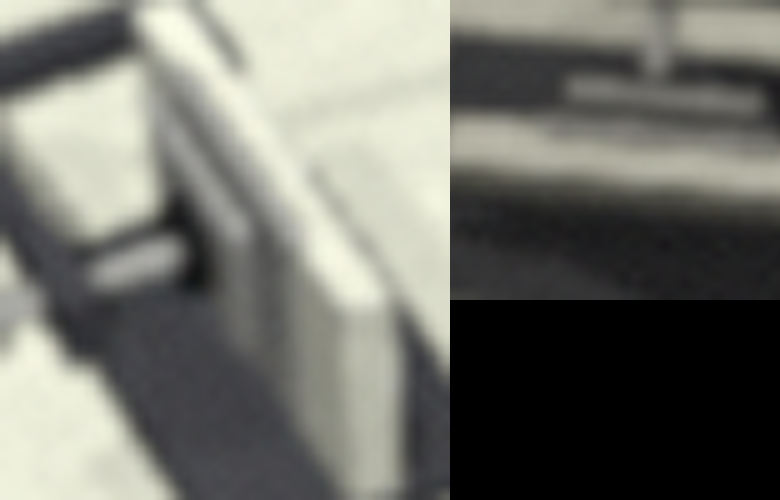

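Run:
```python
from h import *
o=np.array([.5445,-.2095]);th=np.radians(-4.9);ex=np.array([np.cos(th),np.sin(th)]);ey=np.array([-ex[1],ex[0]])
for n in('top','scene'):
    g=np.load(f'avg_{n}.npy').mean(2).astype(np.float32)
    S=np.arange(-26,22,2.)
    for dth in (-2,0,2):
        e=np.array([np.cos(th+np.radians(dth)),np.sin(th+np.radians(dth))]);f=np.array([-e[1],e[0]])
        v=[]
        for s in S:
            q=np.array([proj(n,np.r_[o+e*s/1e3+f*y,.11]) for y in np.linspace(-.024,.024,17)],np.float32)
            v.append(cv2.remap(g,q[:,:1],q[:,1:],cv2.INTER_CUBIC).mean())
        print(n,dth,' '.join(f'{s:.0f}:{x:.0f}' for s,x in zip(S,v)))
    # along-y profile on jaw bar
    for s in ((5,6)):
        q=np.array([proj(n,np.r_[o+ex*s/1e3+ey*y,.11]) for y in np.arange(-.05,.051,.004)],np.float32)
        print(n,'y',s,' '.join(f'{1e3*y:.0f}:{x:.0f}' for y,x in zip(np.arange(-.05,.051,.004),cv2.remap(g,q[:,:1],q[:,1:],cv2.INTER_CUBIC)[:,0])))
```

```text
top -2 -26:73 -24:91 -22:109 -20:123 -18:131 -16:132 -14:127 -12:118 -10:107 -8:98 -6:91 -4:81 -2:70 0:62 2:63 4:72 6:82 8:84 10:76 12:64 14:53 16:48 18:51 20:60
top 0 -26:73 -24:91 -22:109 -20:124 -18:131 -16:132 -14:128 -12:118 -10:107 -8:98 -6:91 -4:82 -2:69 0:61 2:63 4:73 6:83 8:85 10:77 12:64 14:52 16:47 18:50 20:60
top 2 -26:73 -24:91 -22:109 -20:124 -18:132 -16:132 -14:128 -12:118 -10:107 -8:98 -6:91 -4:81 -2:69 0:61 2:63 4:73 6:83 8:85 10:76 12:64 14:52 16:47 18:50 20:61
top y 5 -50:29 -46:24 -42:24 -38:33 -34:50 -30:69 -26:75 -22:76 -18:78 -14:80 -10:78 -6:78 -2:78 2:78 6:76 10:76 14:77 18:80 22:83 26:83 30:83 34:69 38:47 42:42 46:42 50:42
top y 6 -50:29 -46:24 -42:23 -38:30 -34:51 -30:72 -26:80 -22:81 -18:83 -14:86 -10:83 -6:83 -2:82 2:82 6:80 10:80 14:82 18:84 22:87 26:87 30:86 34:71 38:48 42:42 46:43 50:43
scene -2 -26:163 -24:163 -22:166 -20:172 -18:178 -16:179 -14:175 -12:164 -10:150 -8:135 -6:122 -4:109 -2:94 0:85 2:90 4:103 6:114 8:116 10:108 12:97 14:91 16:92 18:99 20:111
scene 0 -26:164 -24:163 -22:166 -20:172 -18:177 -16:179 -14:175 -12:165 -10:150 -8:135 -6:122 -4:109 -2:94 0:85 2:89 4:103 6:114 8:116 10:110 12:100 14:94 16:94 18:100 20:109
scene 2 -26:165 -24:164 -22:166 -20:171 -18:177 -16:179 -14:175 -12:165 -10:150 -8:135 -6:122 -4:109 -2:94 0:85 2:89 4:102 6:114 8:116 10:111 12:103 14:97 16:96 18:100 20:107
scene y 5 -50:113 -46:138 -42:139 -38:126 -34:121 -30:116 -26:112 -22:108 -18:108 -14:112 -10:109 -6:109 -2:110 2:109 6:108 10:108 14:110 18:110 22:110 26:114 30:115 34:101 38:80 42:67 46:65 50:64
scene y 6 -50:116 -46:145 -42:147 -38:134 -34:127 -30:121 -26:117 -22:111 -18:113 -14:116 -10:115 -6:113 -2:114 2:115 6:113 10:113 14:115 18:116 22:114 26:119 30:120 34:108 38:85 42:71 46:66 50:65
```

Both views agree: the gap's dark line is at (0.545, -0.2085) with the mouth at yaw ≈ -5°, and the shim is at (0.483, 0.087) with yaw ≈ 31°, within about 1 mm. I'm planning the approach.

```bash
cat > plan.py <<'E'
import sys,numpy as np
from scipy.spatial.transform import Rotation as R
from workcell import get_obs
def plan(p,yaw,n=None):
    o=get_obs();P=np.array(o['eef_pos']);Q=R.from_quat(o['tool_rot'])
    y=np.array([np.cos(np.radians(yaw)),np.sin(np.radians(yaw)),0]);z=np.array([0,0,-1.])
    rv=(Q.inv()*R.from_matrix(np.c_[np.cross(y,z),y,z])).as_rotvec()
    n=n or int(max(np.ceil(np.linalg.norm(p-P)/.045),np.ceil(np.degrees(np.linalg.norm(rv))/8),1))
    print('clock',round(o['clock'],2),'pos',P.round(4),'F',np.round(o['ft_force'],2),'T',np.round(o['ft_torque'],2),'w',round(o['grip_width'],4),'rows',n)
    for i in range(n):
        q=Q*R.from_rotvec(rv*i/n);print(np.round(q.inv().apply((p-P)/n)*1e3,1).tolist(),np.round(np.degrees(rv/n),2).tolist())
if __name__=='__main__':
    a=[float(x) for x in sys.argv[1:]];plan(np.array(a[:3]),a[3],int(a[4]) if len(a)>4 else None)
E
python3 plan.py .483 .087 .23 31
```

```text
clock 2.3 pos [0.1424 0.4793 0.2313] F [ 0.31  0.55 -0.17] T [-0.02 -0.04 -0.06] w 0.0855 rows 12
[-36.5, -23.3, 0.1] [0.0, -0.0, 3.54]
[-37.9, -21.0, 0.1] [0.0, -0.0, 3.54]
[-39.1, -18.6, 0.1] [0.0, -0.0, 3.54]
[-40.2, -16.1, 0.1] [0.0, -0.0, 3.54]
[-41.1, -13.6, 0.1] [0.0, -0.0, 3.54]
[-41.9, -11.1, 0.1] [0.0, -0.0, 3.54]
[-42.5, -8.5, 0.1] [0.0, -0.0, 3.54]
[-42.9, -5.8, 0.1] [0.0, -0.0, 3.54]
[-43.2, -3.2, 0.1] [0.0, -0.0, 3.54]
[-43.3, -0.5, 0.1] [0.0, -0.0, 3.54]
[-43.2, 2.2, 0.1] [0.0, -0.0, 3.54]
[-43.0, 4.8, 0.1] [0.0, -0.0, 3.54]
```

Emit:
jog_arm:
  deltas:
    - [[-36.5, -23.3, 0, 0, 0, 3.5, 85], [-38, -21, 0, 0, 0, 3.5, 85], [-39, -18.6, 0, 0, 0, 3.5, 85], [-40, -16, 0, 0, 0, 3.5, 85], [-41, -13.6, 0, 0, 0, 3.5, 85]]

```text
clock: 2.8
eef_pos: [0.2856, 0.3158, 0.2306]
tool_rot: [0.292, 0.956, 0.002, -0.0]
ft_force: [0.0, 0.5, -0.7]
grip_width: 0.085
```

```bash
python3 plan.py .483 .087 .23 31
```

```text
clock 2.8 pos [0.2856 0.3158 0.2306] F [ 0.05  0.53 -0.69] T [ 0.09 -0.01  0.01] w 0.085 rows 7
[-41.7, -11.3, 0.0] [0.02, -0.01, 3.57]
[-42.3, -8.7, 0.0] [0.02, -0.01, 3.57]
[-42.7, -6.1, 0.0] [0.02, -0.01, 3.57]
[-43.0, -3.4, 0.1] [0.02, -0.01, 3.57]
[-43.2, -0.7, 0.1] [0.02, -0.01, 3.57]
[-43.1, 2.0, 0.1] [0.02, -0.01, 3.57]
[-42.9, 4.7, 0.1] [0.02, -0.01, 3.57]
```

Emit:
jog_arm:
  deltas:
    - [[-41.7, -11.3, 0, 0, 0, 3.6, 85], [-42.3, -8.7, 0, 0, 0, 3.6, 85], [-42.7, -6.1, 0, 0, 0, 3.6, 85], [-43, -3.4, 0, 0, 0, 3.6, 85], [-43.2, -0.7, 0, 0, 0, 3.6, 85]]

```text
clock: 3.3
eef_pos: [0.4305, 0.1442, 0.2316]
tool_rot: [0.444, 0.896, 0.003, 0.001]
ft_force: [1.1, 0.5, -0.2]
grip_width: 0.0847
```

```bash
python3 plan.py .483 .087 .19 31 4
```

```text
clock 3.3 pos [0.4305 0.1442 0.2316] F [ 1.07  0.54 -0.22] T [ 0.05 -0.02 -0.04] w 0.0847 rows 4
[-19.3, 1.7, 10.4] [0.1, -0.03, 1.57]
[-19.3, 2.2, 10.4] [0.1, -0.03, 1.57]
[-19.2, 2.8, 10.4] [0.1, -0.03, 1.57]
[-19.1, 3.3, 10.4] [0.1, -0.03, 1.57]
```

Emit:
jog_arm:
  deltas:
    - [[-19.3, 1.7, 10.4, 0.1, 0, 1.6, 85], [-19.3, 2.2, 10.4, 0.1, 0, 1.6, 85], [-19.2, 2.8, 10.4, 0.1, 0, 1.6, 85], [-19.1, 3.3, 10.4, 0.1, 0, 1.6, 85], [0, 0, 0, 0, 0, 0, 85]]

```text
clock: 3.8
eef_pos: [0.4886, 0.0791, 0.1894]
tool_rot: [0.5, 0.866, 0.001, 0.001]
ft_force: [-0.7, -0.6, 0.3]
grip_width: 0.0851
```

```bash
python3 plan.py .483 .087 .098 31 4
python3 - <<'E'
from h import *
a=camera('scene')[140:260,230:350,::-1];b=camera('top')[150:270,170:290,::-1]
up=lambda i:cv2.convertScaleAbs(cv2.resize(i,(400,400),interpolation=cv2.INTER_CUBIC),alpha=1.2)
cv2.imwrite('pics/g1.png',np.hstack([up(a),up(b)]))
E
```

```text
clock 3.8 pos [0.4886 0.0791 0.1894] F [-0.74 -0.61  0.35] T [0.01 0.05 0.01] w 0.0851 rows 4
[2.4, -0.3, 22.8] [0.05, 0.0, -0.26]
[2.4, -0.3, 22.8] [0.05, 0.0, -0.26]
[2.4, -0.2, 22.8] [0.05, 0.0, -0.26]
[2.4, -0.2, 22.8] [0.05, 0.0, -0.26]
```

View pics/g1.png

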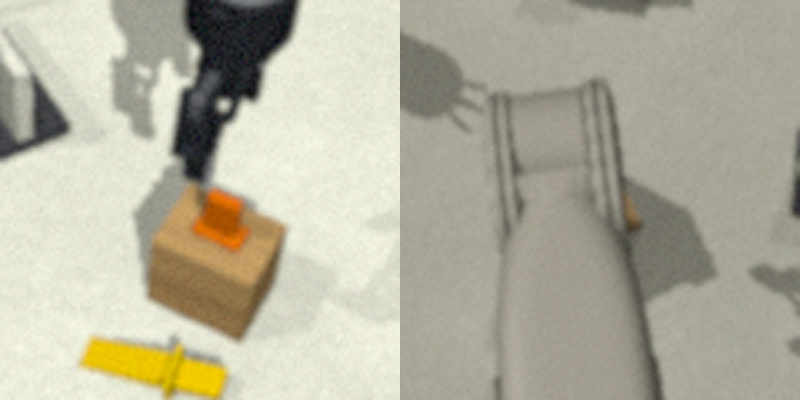

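The fingers hang above the block, with the orange handle at scene ≈(297,203) still in place. The yellow look-alike has toppled flat on its own at ≈(276,250), away from the path. Descending.

Emit:
jog_arm:
  deltas:
    - [[4.5, -0.5, 10, 0, 0, -0.5, 85], [4.5, -0.5, 15, 0, 0, -0.5, 85], [0, 0, 15, 0, 0, 0, 85], [0, 0, 0, 0, 0, 0, 85]]

```text
clock: 4.3
eef_pos: [0.4809, 0.0919, 0.1507]
tool_rot: [0.488, 0.873, 0.004, 0.002]
ft_force: [-0.7, 0.0, 0.8]
grip_width: 0.0849
```

```bash
python3 plan.py .483 .087 .098 31 3
```

```text
clock 4.3 pos [0.4809 0.0919 0.1507] F [-0.65  0.    0.77] T [-0.03  0.05  0.02] w 0.0849 rows 3
[-1.8, -0.4, 17.6] [0.16, -0.01, 0.19]
[-1.8, -0.4, 17.6] [0.16, -0.01, 0.19]
[-1.8, -0.3, 17.6] [0.16, -0.01, 0.19]
```

Emit:
jog_arm:
  deltas:
    - [[-3, -0.5, 12, 0.2, 0, 0.2, 85], [-2, 0, 15, 0.2, 0, 0.2, 85], [0, 0, 12, 0, 0, 0, 85], [0, 0, 0, 0, 0, 0, 85], [0, 0, 0, 0, 0, 0, 85]]

```text
clock: 4.8
eef_pos: [0.4835, 0.0897, 0.1116]
tool_rot: [0.489, 0.872, 0.002, 0.001]
ft_force: [0.2, 0.1, -0.1]
grip_width: 0.0848
```

```bash
python3 plan.py .483 .087 .098 31 1
```

```text
clock 4.8 pos [0.4835 0.0897 0.1116] F [ 0.17  0.05 -0.08] T [0.01 0.01 0.05] w 0.0848 rows 1
[-2.1, -1.9, 13.6] [0.26, 0.04, 0.42]
```

Emit:
jog_arm:
  deltas:
    - [[-2, -1.9, 8, 0.2, 0, 0.4, 85], [0, 0, 6, 0, 0, 0, 85], [0, 0, 0, 0, 0, 0, 60], [0, 0, 0, 0, 0, 0, 45]]

```text
clock: 5.2
eef_pos: [0.4841, 0.0871, 0.098]
tool_rot: [0.492, 0.87, 0.001, 0.002]
ft_force: [-0.7, 0.1, 0.6]
grip_width: 0.0583
```

```bash
python3 plan.py .483 .087 .098 31 1
```

```text
clock 5.2 pos [0.4841 0.0871 0.098 ] F [-0.73  0.09  0.59] T [ 0.02  0.01 -0.02] w 0.0583 rows 1
[0.5, -1.0, -0.0] [0.21, 0.1, -0.0]
```

Emit:
jog_arm:
  deltas:
    - [[0.5, -1, 0, 0.2, 0.1, 0, 30], [0, 0, 0, 0, 0, 0, 15], [0, 0, 0, 0, 0, 0, 5], [0, 0, 0, 0, 0, 0, 5], [0, 0, 0, 0, 0, 0, 5]]

```text
clock: 5.7
eef_pos: [0.483, 0.0868, 0.0985]
tool_rot: [0.493, 0.87, -0.0, 0.0]
ft_force: [0.4, -0.1, -0.6]
grip_width: 0.0113
```

Emit:
jog_arm:
  deltas:
    - [[0, 0, 0, 0, 0, 0, 5], [0, 0, 0, 0, 0, 0, 5], [0, 0, 0, 0, 0, 0, 5], [0, 0, 0, 0, 0, 0, 5]]

```text
clock: 6.1
eef_pos: [0.483, 0.0868, 0.0986]
tool_rot: [0.493, 0.87, -0.0, 0.0]
ft_force: [0.1, 0.3, -1.2]
grip_width: 0.0112
```

Gripped at about 11 mm. Lifting.

Emit:
jog_arm:
  deltas:
    - [[0, 0, -15, 0, 0, 0, 5], [0, 0, -30, 0, 0, 0, 5], [0, 0, -30, 0, 0, 0, 5], [0, 0, -30, 0, 0, 0, 5], [0, 0, -20, 0, 0, 0, 5]]

```text
clock: 6.6
eef_pos: [0.48, 0.0866, 0.2234]
tool_rot: [0.492, 0.87, -0.003, -0.004]
ft_force: [-0.6, 0.2, -0.7]
grip_width: 0.0113
```

Emit:
jog_arm:
  deltas:
    - [[0, 0, -5, 0, 0, 0, 5], [0, 0, 0, 0, 0, 0, 5], [0, 0, 0, 0, 0, 0, 5], [0, 0, 0, 0, 0, 0, 5]]

```text
clock: 7.0
eef_pos: [0.481, 0.0869, 0.2293]
tool_rot: [0.492, 0.87, -0.002, -0.003]
ft_force: [-0.6, -0.2, -0.7]
grip_width: 0.0112
```

```bash
python3 plan.py .545 -.2085 .245 -5 12
python3 - <<'E'
from h import *
a=camera('scene')
cv2.imwrite('pics/g2.png',cv2.resize(a[120:270,200:350,::-1],(600,600),interpolation=cv2.INTER_CUBIC))
E
```

```text
clock 7.0 pos [0.481  0.0869 0.2293] F [-0.59 -0.22 -0.71] T [-0.05 -0.02 -0.01] w 0.0112 rows 12
[-23.8, -8.1, -1.3] [-0.03, -0.0, 3.0]
[-24.2, -6.9, -1.3] [-0.03, -0.0, 3.0]
[-24.6, -5.6, -1.3] [-0.03, -0.0, 3.0]
[-24.8, -4.3, -1.3] [-0.03, -0.0, 3.0]
[-25.0, -3.0, -1.3] [-0.03, -0.0, 3.0]
[-25.1, -1.7, -1.3] [-0.03, -0.0, 3.0]
[-25.2, -0.3, -1.3] [-0.03, -0.0, 3.0]
[-25.2, 1.0, -1.3] [-0.03, -0.0, 3.0]
[-25.1, 2.3, -1.3] [-0.03, -0.0, 3.0]
[-24.9, 3.6, -1.3] [-0.03, -0.0, 3.0]
[-24.7, 4.9, -1.3] [-0.03, -0.0, 3.0]
[-24.4, 6.2, -1.3] [-0.03, -0.0, 3.0]
```

View pics/g2.png

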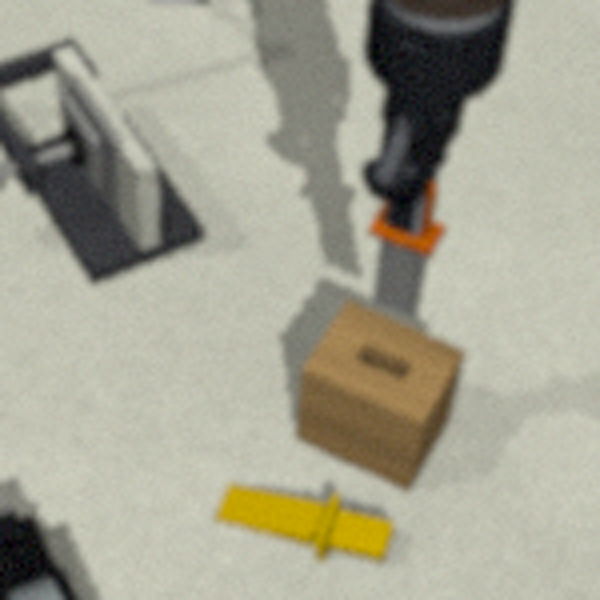

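The shim is lifted clear in the gripper, showing its bare steel blade with its tip at ≈(300,199), and the slot is empty. Now carrying it to the mouth.

Emit:
jog_arm:
  deltas:
    - [[-23.8, -8.1, -1.5, 0, 0, 3, 5], [-24.2, -6.9, -1.5, 0, 0, 3, 5], [-24.6, -5.6, -1.5, 0, 0, 3, 5], [-24.8, -4.3, -1.5, 0, 0, 3, 5], [-25, -3, -1.5, 0, 0, 3, 5]]

```text
clock: 7.55
eef_pos: [0.5046, -0.037, 0.2303]
tool_rot: [0.603, 0.798, -0.006, -0.007]
ft_force: [-0.2, -0.8, -0.3]
grip_width: 0.0117
```

```bash
python3 plan.py .545 -.2085 .24 -5 8
```

```text
clock 7.55 pos [ 0.5046 -0.037   0.2303] F [-0.17 -0.81 -0.29] T [ 0.03 -0.02 -0.02] w 0.0117 rows 8
[-22.0, -1.0, -1.3] [-0.13, -0.01, 2.61]
[-22.0, -0.0, -1.3] [-0.13, -0.01, 2.61]
[-22.0, 1.0, -1.3] [-0.13, -0.01, 2.61]
[-21.9, 2.0, -1.3] [-0.13, -0.01, 2.61]
[-21.8, 3.0, -1.3] [-0.13, -0.01, 2.61]
[-21.7, 4.0, -1.3] [-0.13, -0.01, 2.61]
[-21.5, 5.0, -1.2] [-0.13, -0.01, 2.61]
[-21.2, 5.9, -1.2] [-0.13, -0.01, 2.61]
```

Emit:
jog_arm:
  deltas:
    - [[-22, -1, -1.5, -0.1, 0, 2.6, 5], [-22, 0, -1.5, -0.1, 0, 2.6, 5], [-22, 1, -1.5, -0.1, 0, 2.6, 5], [-22, 2, -1.5, -0.1, 0, 2.6, 5], [-21.8, 3, -1.5, -0.1, 0, 2.6, 5]]

```text
clock: 8.05
eef_pos: [0.5274, -0.1489, 0.2309]
tool_rot: [0.693, 0.721, -0.006, -0.009]
ft_force: [0.5, 0.5, -0.6]
grip_width: 0.0112
```

```bash
python3 plan.py .545 -.2085 .24 -5 3
```

```text
clock 8.05 pos [ 0.5274 -0.1489  0.2309] F [ 0.48  0.5  -0.58] T [ 0.02 -0.03  0.01] w 0.0112 rows 3
[-20.1, 5.0, -3.2] [-0.41, -0.07, 2.42]
[-19.8, 5.9, -3.2] [-0.41, -0.07, 2.42]
[-19.6, 6.7, -3.1] [-0.41, -0.07, 2.42]
```

Emit:
jog_arm:
  deltas:
    - [[-20, 5, -3, -0.4, 0, 2.4, 5], [-19, 5.5, -3, -0.4, 0, 2.4, 5], [-12, 4, -3, -0.4, 0, 1.6, 5], [0, 0, 0, 0, 0, 0, 5], [0, 0, 0, 0, 0, 0, 5]]

```text
clock: 8.55
eef_pos: [0.5404, -0.2037, 0.2335]
tool_rot: [0.735, 0.678, -0.001, -0.006]
ft_force: [-0.3, 0.0, -0.7]
grip_width: 0.0112
```

```bash
python3 plan.py .545 -.2085 .22 -5 2
```

```text
clock 8.55 pos [ 0.5404 -0.2037  0.2335] F [-0.31  0.02 -0.67] T [ 0.05 -0.03 -0.02] w 0.0112 rows 2
[-2.2, 2.6, 6.7] [-0.29, -0.19, 0.17]
[-2.2, 2.5, 6.7] [-0.29, -0.19, 0.17]
```

Emit:
jog_arm:
  deltas:
    - [[-2.2, 2.6, 8, -0.3, -0.2, 0.2, 5], [-2.2, 2.4, 8, -0.3, -0.2, 0.2, 5], [0, 0, 3, 0, 0, 0, 5], [0, 0, 0, 0, 0, 0, 5], [0, 0, 0, 0, 0, 0, 5]]

```text
clock: 9.05
eef_pos: [0.5443, -0.2052, 0.2115]
tool_rot: [0.736, 0.677, -0.0, -0.001]
ft_force: [0.5, 0.0, -0.1]
grip_width: 0.0111
```

```bash
python3 plan.py .545 -.2085 .212 -5 1;python3 - <<'E'
from fit import *
from scipy.spatial.transform import Rotation as R
c=np.mean([camera('scene').astype(float) for _ in range(8)],0);np.save('avg2.npy',c)
t=np.mean([camera('top').astype(float) for _ in range(4)],0)
m=orange('scene',c.astype(np.uint8),(190,60,90,120));o=get_obs();e=o['eef_pos']
print(int(m.sum()),np.argwhere(m).mean(0)[::-1])
print('px: tip model',[proj('scene',[e[0],e[1],e[2]-.0885]).round(1), proj('scene',[.545,-.2085,.11]).round(1)])
up=lambda i,s:cv2.convertScaleAbs(cv2.resize(i,None,fx=s,fy=s,interpolation=cv2.INTER_CUBIC),alpha=1.2)
im=np.zeros((560,790,3),np.uint8);im[:,:480]=up(c[112:182,195:255,::-1],8);im[:310,480:]=up(t[165:227,281:343,::-1],5)
cv2.imwrite('pics/g3.png',im)
E
```

```text
clock 9.05 pos [ 0.5443 -0.2052  0.2115] F [ 0.47  0.   -0.06] T [0.04 0.03 0.02] w 0.0111 rows 1
[-3.2, 1.0, -0.5] [-0.1, -0.03, 0.2]
172 [206.97093023  95.30813953]
px: tip model [array([221.4, 144.6]), array([221.1, 147.4])]
```

View pics/g3.png

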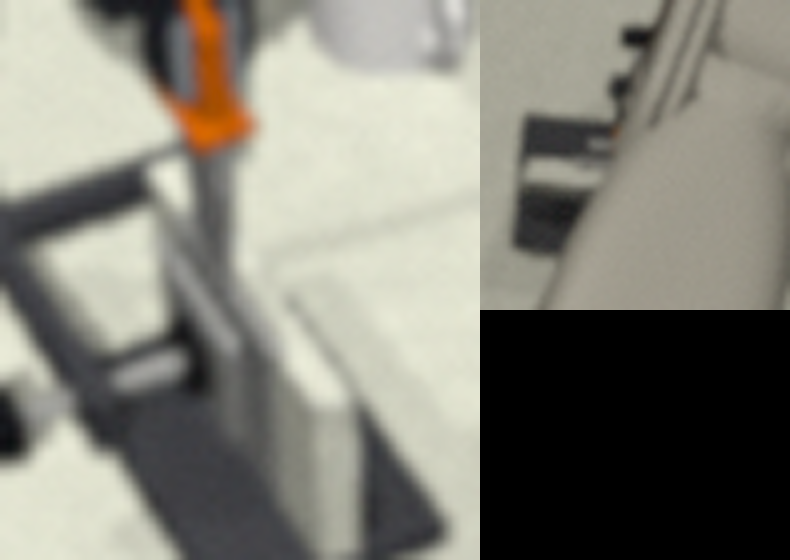

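Run:
```python
from fit import *
e=get_obs()['eef_pos'];p=[e[0],e[1],np.radians(-5),e[2]-.0885]
cr=lambda b:[((proj('scene',q)-[195,112]+.5)*8-.5).round().astype(int).tolist() for q in pose(b,p)]
print('shoulder',cr(SH[0]));print('tip',cr(box(-1.25,1.25,-15,15,0,0.01))[::2])
c=np.load('avg2.npy').astype(np.uint8)
roi=(190,120-15,60,18)
m=orange('scene',c,(195,119,45,14));h=cv2.cvtColor(c,cv2.COLOR_RGB2HSV)
m=orange('scene',c,(195,112,45,22));print(m.sum(),((np.argwhere(m)[:,::-1]-[195,112]+.5)*8-.5)[:: 1].min(0),((np.argwhere(m)[:,::-1]-[195,112]+.5)*8-.5).max(0))
```

```text
shoulder [[209, 65], [208, 52], [259, 134], [258, 121], [148, 85], [146, 71], [196, 155], [195, 142]]
tip [[201, 239], [235, 288], [195, 241], [229, 290]]
77.0 [187.5   3.5] [235.5 147.5]
```

The blade tip hangs just above the gap near crop (230,287), within 2 mm of the prediction (232,289). I'm centring along y and then going down gently.

Emit:
jog_arm:
  deltas:
    - [[-3.2, 0.8, 0, 0, 0, 0.2, 5], [0, 0, 3, 0, 0, 0, 5], [0, 0, 5, 0, 0, 0, 5], [0, 0, 5, 0, 0, 0, 5], [0, 0, 0, 0, 0, 0, 5]]

```text
clock: 10.15
eef_pos: [0.5449, -0.2094, 0.1973]
tool_rot: [0.738, 0.675, -0.0, -0.001]
ft_force: [0.7, 0.8, -0.3]
grip_width: 0.0113
```

```bash
python3 plan.py .545 -.2085 .18 -5 2
```

```text
clock 10.15 pos [ 0.5449 -0.2094  0.1973] F [ 0.67  0.84 -0.27] T [-0.01 -0.04  0.01] w 0.0113 rows 2
[0.5, 0.0, 8.7] [-0.04, -0.01, -0.04]
[0.5, 0.0, 8.7] [-0.04, -0.01, -0.04]
```

Emit:
jog_arm:
  deltas:
    - [[0, 0, 4, 0, 0, 0, 5], [0, 0, 4, 0, 0, 0, 5], [0, 0, 0, 0, 0, 0, 5]]

```text
clock: 10.45
eef_pos: [0.5446, -0.2093, 0.1881]
tool_rot: [0.738, 0.675, -0.001, -0.001]
ft_force: [0.4, -0.6, -0.3]
grip_width: 0.011
```

Emit:
jog_arm:
  deltas:
    - [[0, 0, 4, 0, 0, 0, 5], [0, 0, 4, 0, 0, 0, 5], [0, 0, 0, 0, 0, 0, 5]]

```text
clock: 10.75
eef_pos: [0.5445, -0.2092, 0.1795]
tool_rot: [0.738, 0.675, -0.001, -0.001]
ft_force: [0.1, -0.2, -0.7]
grip_width: 0.0113
```

Emit:
jog_arm:
  deltas:
    - [[0, 0, 4, 0, 0, 0, 5], [0, 0, 3, 0, 0, 0, 5], [0, 0, 0, 0, 0, 0, 5]]

```text
clock: 11.05
eef_pos: [0.5444, -0.2092, 0.1719]
tool_rot: [0.738, 0.675, -0.001, -0.001]
ft_force: [-0.6, 0.0, -0.2]
grip_width: 0.0111
```

Emit:
jog_arm:
  deltas:
    - [[0, 0, 3, 0, 0, 0, 5], [0, 0, 3, 0, 0, 0, 5], [0, 0, 0, 0, 0, 0, 5]]

```text
clock: 11.35
eef_pos: [0.5447, -0.2093, 0.1658]
tool_rot: [0.738, 0.675, -0.001, -0.001]
ft_force: [-0.6, -0.3, -1.6]
grip_width: 0.0113
```

```bash
python3 plan.py .545 -.2085 .15 -5 2
python3 - <<'E'
from h import *
c=np.mean([camera('scene').astype(float) for _ in range(6)],0)
cv2.imwrite('pics/g4.png',cv2.convertScaleAbs(cv2.resize(c[112:182,195:255,::-1],None,fx=8,fy=8,interpolation=cv2.INTER_CUBIC),alpha=1.2))
E
```

```text
clock 11.35 pos [ 0.5447 -0.2093  0.1658] F [-0.61 -0.26 -1.62] T [-0.03  0.07  0.04] w 0.0113 rows 2
[0.4, 0.1, 7.9] [-0.05, -0.01, -0.03]
[0.4, 0.1, 7.9] [-0.05, -0.01, -0.03]
```

View pics/g4.png

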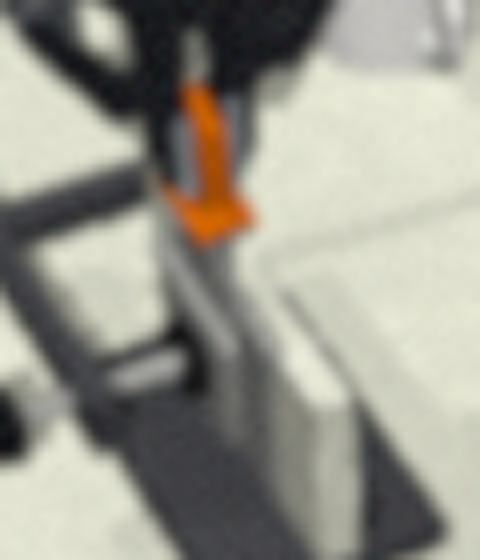

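The blade sits between the jaw lip bar (crop ≈(210,300)) and the board, and its tip is 33 mm down with no drag yet. Continuing in small steps, feeling for drag.

Emit:
jog_arm:
  deltas:
    - [[0, 0, 3, 0, 0, 0, 5], [0, 0, 0, 0, 0, 0, 5]]

```text
clock: 11.85
eef_pos: [0.5451, -0.2094, 0.1634]
tool_rot: [0.738, 0.675, -0.0, -0.0]
ft_force: [-0.1, 0.4, -3.1]
grip_width: 0.0112
```

Emit:
jog_arm:
  deltas:
    - [[0, 0, 3, 0, 0, 0, 5], [0, 0, 0, 0, 0, 0, 5]]

```text
clock: 12.05
eef_pos: [0.5453, -0.2096, 0.1607]
tool_rot: [0.738, 0.675, 0.0, 0.0]
ft_force: [-0.2, -0.2, -4.0]
grip_width: 0.0115
```

Emit:
jog_arm:
  deltas:
    - [[0, 0, 3, 0, 0, 0, 5], [0, 0, 0, 0, 0, 0, 5]]

```text
clock: 12.25
eef_pos: [0.5456, -0.2096, 0.158]
tool_rot: [0.738, 0.675, 0.0, 0.001]
ft_force: [-1.1, -0.8, -3.1]
grip_width: 0.0108
```

Emit:
jog_arm:
  deltas:
    - [[0, 0, 1.5, 0, 0, 0, 5]]

```text
clock: 12.35
eef_pos: [0.5459, -0.2097, 0.157]
tool_rot: [0.738, 0.675, 0.001, 0.001]
ft_force: [-0.3, 0.4, 5.6]
grip_width: 0.0112
```

Emit:
jog_arm:
  deltas:
    - [[0, 0, 1.5, 0, 0, 0, 5]]

```text
clock: 12.45
eef_pos: [0.5464, -0.2098, 0.1562]
tool_rot: [0.737, 0.675, 0.001, 0.002]
ft_force: [-0.4, 0.3, 5.3]
grip_width: 0.0112
```

Emit:
jog_arm:
  deltas:
    - [[0, 0, 1.5, 0, 0, 0, 5]]

```text
clock: 12.55
eef_pos: [0.5468, -0.2099, 0.1554]
tool_rot: [0.737, 0.675, 0.001, 0.002]
ft_force: [-0.9, 0.4, 4.4]
grip_width: 0.0113
```

Emit:
jog_arm:
  deltas:
    - [[0, -0.3, 2, 0, 0, 0, 5], [0, -0.3, 2, 0, 0, 0, 5]]

```text
clock: 12.75
eef_pos: [0.5473, -0.2101, 0.1532]
tool_rot: [0.737, 0.675, 0.002, 0.004]
ft_force: [-1.6, 1.0, 7.0]
grip_width: 0.0112
```

Emit:
jog_arm:
  deltas:
    - [[0, -0.3, 2, 0, 0, 0, 5], [0, -0.3, 2, 0, 0, 0, 5]]

```text
clock: 12.95
eef_pos: [0.5478, -0.2103, 0.1514]
tool_rot: [0.737, 0.676, 0.003, 0.006]
ft_force: [-1.8, 0.6, 7.7]
grip_width: 0.0111
```

Emit:
jog_arm:
  deltas:
    - [[0, 0, 0.5, 0, 0, 0, 5], [0, 0, 0.3, 0, 0, 0, 5], [0, 0, 0.3, 0, 0, 0, 5]]

```text
clock: 13.25
eef_pos: [0.5478, -0.2102, 0.1513]
tool_rot: [0.737, 0.676, 0.003, 0.006]
ft_force: [-0.7, 1.4, 6.6]
grip_width: 0.0115
```

Run:
```python
from h import *
c=np.mean([camera('scene').astype(float) for _ in range(8)],0)
o=get_obs();print(o['clock'],o['eef_pos'],o['tool_rot'],o['ft_force'],np.abs(o['joint_vel']).max(),o['grip_width'])
cv2.imwrite('pics/g5.png',cv2.convertScaleAbs(cv2.resize(c[112:182,195:255,::-1],None,fx=8,fy=8,interpolation=cv2.INTER_CUBIC),alpha=1.2))
from fit import *
e=o['eef_pos'];p=[e[0],e[1],np.radians(-5),e[2]-.0885]
print('shoulder',[((proj('scene',q)-[195,112]+.5)*8-.5).round().astype(int).tolist() for q in pose(SH[0],p)])
```

```text
13.65 [ 0.54788955 -0.21027454  0.15122684] [0.73717283 0.67566746 0.00351449 0.00611164] [-0.65578879 -0.40479498  5.1548654 ] 0.0021516261654950966 0.011259084915981814
shoulder [[204, 188], [204, 176], [252, 257], [251, 245], [146, 208], [144, 195], [192, 277], [191, 265]]
```

View pics/g5.png

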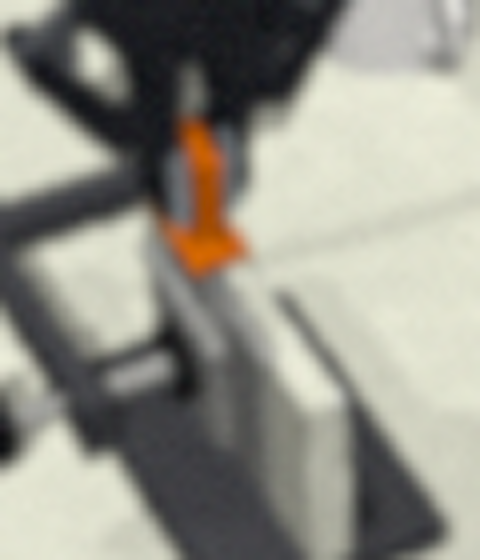

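The blade is upright between the plates, with its shoulder at crop ≈(205,250) well above the lips and matching the prediction, so the shim has not slipped in the grip. The arm is at rest with a depth of about 47 mm and 5–8 N drag. Handing in.

```bash
python3 -c "
from workcell import *
print(job_done());o=get_obs();print(o['clock'],o['eef_pos'],o['ft_force'])"
```

```text
the job is handed in; nothing more can be done
None
the job is handed in; nothing more can be done
```

I lifted the orange-handled steel shim out of the stamp block and slid it down between the board's plate and the jaw plate. I handed the job in with the shim still gripped and pushed down lightly; it reports no verdict.

**Last checks:**
- **Depth:** the tip is about 47 mm below the lips, with the shoulder well clear of them. The shoulder matched its predicted place in the picture to within about a pixel, so the shim has not slipped in the grip.
- **Fit:** the blade is upright to about 0.014 rad by the measured tool pose, and about 2 mm off the middle along the plates.
- **Force:** the drag was about 7–8 N while moving down, and about 5 N upward remained at rest. From the taper and where drag began, I estimate the jaw presses with about 8 N; I could not measure that directly.

**Disagreements:**
- The force readings turned negative (-3 to -4 N) during the pauses on the way down. I put this down to friction reversing as the tool eased back, so I judged the drag only from the moving rows.
- The tool crept about 3 mm along x as the blade went in, which the floating board takes up.
- The yellow look-alike, which seemed to be standing in the first pictures, lay flat when I next looked. The arm was still above the block and had felt no contact, so I believe it fell on its own.
- I took no final picture of the bystanders, but the arm did not go near them.

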